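# Stroke along a spring-pin rest to check its pins

### The job

Before a part is set on the curved spring-pin rest, check that none of its pins sticks: hold the fingertips together and run them slowly and lightly along the row in one low stroke, over the middle of every pin from the end with the square foot to the rounded end, so that each pin dips a few millimetres and springs back, and none is pushed to its bottom. Do not lift away between pins, do not shove or lift the rest, leave the other gauges and trays alone, and finish with the hand clear.

Things in the scene. Friction and masses are not known exactly. Their poses are not given: they have to be found in the camera images.
- rest: loose 2 kg curved aluminium bar, flat on the bench, any way round: arc of 100 mm centreline radius, 36 mm wide, 30 mm high, with a row of 7 domed black pins on its centreline. Start end: low square foot across the bar, 70 x 28 x 14 mm; other end rounded. Origin on the underside, z up; arc centre at x = -88 mm; foot at -y; pin i at angle -0.78 + 0.26 (i - 1) rad from +x about that centre
- top1 (a point): top of the dome of pin 1 (nearest the square foot), moving with the pin: 44 mm above the bench when up. Pins are 20 mm across, 26 mm apart, rounded on top (13 mm dome radius, sides vertical from 4.7 mm below the top); each slides straight down against a spring, 0.7 N to start and 0.45 N more per mm
- pin1 (a joint): how far pin 1 is pressed down (m): 0 up, 0.008 bottomed in the bar (its top then still 6 mm above the bar)
- top2 (a point): top of the dome of pin 2, moving with the pin: 44 mm above the bench when up; otherwise like pin 1
- pin2 (a joint): how far pin 2 is pressed down (m): 0 up, 0.008 bottomed in the bar (its top then still 6 mm above the bar)
- top3 (a point): top of the dome of pin 3, moving with the pin: 44 mm above the bench when up; otherwise like pin 1
- pin3 (a joint): how far pin 3 is pressed down (m): 0 up, 0.008 bottomed in the bar (its top then still 6 mm above the bar)
- top4 (a point): top of the dome of pin 4, moving with the pin: 44 mm above the bench when up; otherwise like pin 1
- pin4 (a joint): how far pin 4 is pressed down (m): 0 up, 0.008 bottomed in the bar (its top then still 6 mm above the bar)
- top5 (a point): top of the dome of pin 5, moving with the pin: 44 mm above the bench when up; otherwise like pin 1
- pin5 (a joint): how far pin 5 is pressed down (m): 0 up, 0.008 bottomed in the bar (its top then still 6 mm above the bar)
- top6 (a point): top of the dome of pin 6, moving with the pin: 44 mm above the bench when up; otherwise like pin 1
- pin6 (a joint): how far pin 6 is pressed down (m): 0 up, 0.008 bottomed in the bar (its top then still 6 mm above the bar)
- top7 (a point): top of the dome of pin 7 (nearest the rounded end), moving with the pin: 44 mm above the bench when up; otherwise like pin 1
- pin7 (a joint): how far pin 7 is pressed down (m): 0 up, 0.008 bottomed in the bar (its top then still 6 mm above the bar)
- ring_gauge: bystander: steel ring gauge, 50 mm outside, 22 mm high, standing in the hollow of the arc; origin at its underside centre
- sieve: bystander: small round steel test sieve, 100 mm across, 45 mm high; origin at its underside centre
- plug_gauge: bystander: plug gauge lying on the bench, 105 mm long, 22 mm thick, black handle and steel end; origin under it
- block_tray: bystander: open wooden tray with dividers, 110 x 75 x 28 mm; origin at its underside centre
Things that resemble listed ones, but are neither listed nor needed, are in the scene too. Several things have the shape of the rest; the one meant has the colours described above.

How it is judged (in metres and radians):
On the way, in this order (a step that is already met when the one before it is completed fails the run):
1. the fingertips, centred over pin 1 within 9 mm, press it down by 1 mm or more (value of joint pin1 above 0.001 m and horizontal distance between the grasp point and top1 below 0.009 m and contact force between the fingers and rest above 0.3 N), for 0.04 s.
2. the fingertips, centred over pin 2 within 9 mm, press it down by 1 mm or more (value of joint pin2 above 0.001 m and horizontal distance between the grasp point and top2 below 0.009 m and contact force between the fingers and rest above 0.3 N), for 0.04 s.
3. the fingertips pass low (within about 15 mm of the pin tops' level) between pins 2 and 3, centred within 19 mm of both (horizontal distance between the grasp point and top2 below 0.019 m and horizontal distance between the grasp point and top3 below 0.019 m and z of the grasp point in the frame of rest below 0.078 m), for 0.04 s.
4. the fingertips, centred over pin 3 within 9 mm, press it down by 1 mm or more (value of joint pin3 above 0.001 m and horizontal distance between the grasp point and top3 below 0.009 m and contact force between the fingers and rest above 0.3 N), for 0.04 s.
5. the fingertips, centred over pin 4 within 9 mm, press it down by 1 mm or more (value of joint pin4 above 0.001 m and horizontal distance between the grasp point and top4 below 0.009 m and contact force between the fingers and rest above 0.3 N), for 0.04 s.
6. the fingertips pass low (within about 15 mm of the pin tops' level) between pins 4 and 5, centred within 19 mm of both (horizontal distance between the grasp point and top4 below 0.019 m and horizontal distance between the grasp point and top5 below 0.019 m and z of the grasp point in the frame of rest below 0.078 m), for 0.04 s.
7. the fingertips, centred over pin 5 within 9 mm, press it down by 1 mm or more (value of joint pin5 above 0.001 m and horizontal distance between the grasp point and top5 below 0.009 m and contact force between the fingers and rest above 0.3 N), for 0.04 s.
8. the fingertips, centred over pin 6 within 9 mm, press it down by 1 mm or more (value of joint pin6 above 0.001 m and horizontal distance between the grasp point and top6 below 0.009 m and contact force between the fingers and rest above 0.3 N), for 0.04 s.
9. the fingertips pass low (within about 15 mm of the pin tops' level) between pins 6 and 7, centred within 19 mm of both (horizontal distance between the grasp point and top6 below 0.019 m and horizontal distance between the grasp point and top7 below 0.019 m and z of the grasp point in the frame of rest below 0.078 m), for 0.04 s.
10. the fingertips, centred over pin 7 within 9 mm, press it down by 1 mm or more (value of joint pin7 above 0.001 m and horizontal distance between the grasp point and top7 below 0.009 m and contact force between the fingers and rest above 0.3 N), for 0.04 s.
At the end, for the whole second after the job is handed in: After the stroke all seven pins are up again (within 0.8 mm), the rest lies flat, still and within 20 mm of where it was, and the bystanders are within 15 mm of where they were (value of joint each of pin1, pin2, pin3, pin4, pin5, pin6, pin7 below 0.0008 m and linear speed of rest below 0.01 m/s and distance of each of top1, top7 from where it was at the start of the episode below 0.02 m and angle between rest's own z axis and vertical below 0.05 rad and distance of each of ring_gauge, sieve, plug_gauge, block_tray from where it was at the start of the episode below 0.015 m); the robot touches nothing.
It fails at once if a pin is pushed to its bottom (7.2 mm of its 8 mm) (value of joint any of pin1, pin2, pin3, pin4, pin5, pin6, pin7 above 0.0072 m).
It fails at once if the fingers press on the rest with more than 22 N (contact force between the fingers and rest above 22 N).
It fails at once if the rest is shoved by more than 20 mm (distance of any of top1, top7 from where it was at the start of the episode above 0.02 m).
It fails at once if the rest is lifted by more than 8 mm or tipped by more than 0.1 rad (height (world z) of rest above 0.008 m or angle between rest's own z axis and vertical above 0.1 rad).
It fails at once if a bystander is moved by more than 15 mm (distance of any of ring_gauge, sieve, plug_gauge, block_tray from where it was at the start of the episode above 0.015 m).
It also fails if it takes over 43 s, if anything falls off the work surface, if the arm or the gripper's body presses on something with over 40 N, if the wrist force passes 120 N, or if a joint passes its speed limit or range.

### The arm

A 6-joint arm with a two-finger parallel gripper is mounted at the origin on the work surface. World frame = base frame: x ahead of the robot, y to its left, z up, the work surface at z = 0. Lengths are in mm, angles in rad, forces in N, time in s.
With the tool pointing down it reaches from about 300 to 875 mm from the base axis. Payload 4.2 kg.
Tool frame: the origin (TCP) lies midway between the tips of the shut fingers; the grasp point (between the pads) lies 19 mm behind it; z points along the fingers, y is the line along which they close (so a half turn about z gives the same grasp; the last joint's range is limited). The gripper opens to 85 mm and grips with 20 to 120 N. Pads are 22 mm wide; open, the fingers measure 114 mm over their backs; the gripper's body (76 mm by 85 mm) begins 54 mm behind the grasp point. The pads swing forward as they close: fully open they stand 13 mm farther back than shut.
Start: joints at [-1.276, 0.32, 1.565, -0, 1.257, -0.02], TCP at [178.038, -546.758, 231.338] pointing down, gripper open.
Joint ranges: [-3.11, 3.11], [-0.84, 2.01], [0.21, 2.61], [-1.34, 4.49], [0.05, 2.63], [-2.56, 2.56]. Speed limits (rad/s): [2.57, 2.57, 3.14, 3.14, 3.14, 3.14].

### API

Orientations are given as a unit quaternion [w, x, y, z].
In Python, from cell import * gives the robot as it stands. The module is installed in compiled form; this text tells all that it offers.
- The arm moves only by the tool play_rows, never from a script. Its argument "deltas" is one flat list of numbers, 7 for each row, row after row: the shift along the tool's x, y, z in cm, then the turn, a rotation vector about the tool's x, y, z in rad, then the opening, from 0 (shut) to 1 (fully open). A call has 1 to 10 rows; each row shifts and turns the commanded pose from where the row before left it, along the tool's axes as they then stand; what a row does not reach is not made up. A row lasts 1/8 s, in which the tool goes at most 62.5 mm and 10.7 degrees, less where a joint would pass 70% of its speed; a pose out of reach is approached as far as the arm can. A call is refused whole if a number of a shift passes 6.25 or a number of a turn 0.188, either way. A call with a gripper value outside its range is refused whole. The fingers move at their own pace and stop on an object; "newtons" is the grip in N (left out, the last holds). Time passes only in rows, so rows that do not move let the fingers close. It gives the time, the measured TCP pose, the force, the opening and the grip force at its end, in the units of the state.
- observe(): the state, without advancing time (a new reading comes with each control period).
- camera(name): name is "side" or "top"; returns (picture, depth): 384x512x3 uint8, red, green, blue; 384x512 float32, mm along the optical axis (not along the pixel's ray), 0 where there is no reading.
- calibration(name): a dict with "fx", "fy", "cx", "cy" (pixels), "rvec" (rotation vector, rad) and "tvec" (3), from world to camera coordinates, as OpenCV has them. Camera axes: x right, y down, z forward; pixel columns grow to the right and rows downward; lengths in mm; the calibration is good to about 2 mm. A picture is of the moment at which its call begins. calibration takes no time and is no camera call.
- close_job(): hands the job in; it is judged then, once.
The state is a dict: "time": time; "joint_positions": joint angles; "joint_velocities": joint speeds; "tau": joint torques, N m; "eef_pos": TCP position; "eef_rot": TCP orientation; "force": force on the tool from outside, world axes, zero at the start; "moment": the same for the moment, N m; "finger_gap": opening from 0.0 (shut) to 1.0 (fully open); "gripper_force": force on a finger pad.
Only numpy, scipy, OpenCV 4.12 (cv2) and the standard library are available. Lean on these libraries where they do the work, as an engineer would, in place of code of your own. Each camera call takes 0.05 s, during which the arm holds its last target. There are 200 camera calls.

## Working session

There is one attempt and no reset: what is moved stays moved. The work goes in short steps, Python scripts to look and compute and a tool call to move; the robot and the scene stay as the last step left them, time stands still between calls to the robot, and variables do not carry over. Pictures are saved under pics/ and viewed, at most 10 in all, crops included, and the job is handed in when it is done.

Besides the shell and the picture viewer there is one more tool, called by a JSON object that holds its "api" and its "payload", one argument or row to a line. play_rows: Moves the arm, as the interface text tells. Its arguments: {"type":"object","properties":{"deltas":{"type":"array","items":{"type":"number"}},"newtons":{"type":"number"}},"required":["deltas"]}

```bash
mkdir -p pics
cat > h.py <<'E'
from cell import *
import numpy as np, cv2
def snap(name):
    im,d=camera(name); np.savez('pics/%s.npz'%name,im=im,d=d); return im,d
def world(name,u,v,z):
    c=calibration(name);R=cv2.Rodrigues(np.array(c['rvec'],float))[0];t=np.array(c['tvec'],float)
    r=R.T@np.array([(u-c['cx'])/c['fx'],(v-c['cy'])/c['fy'],1]);o=-R.T@t
    return o+r*(z-o[2])/r[2]
def worldmap(name,d):
    c=calibration(name);R=cv2.Rodrigues(np.array(c['rvec'],float))[0];t=np.array(c['tvec'],float)
    v,u=np.indices(d.shape)
    P=np.stack([(u-c['cx'])/c['fx']*d,(v-c['cy'])/c['fy']*d,d],-1)-t
    return P@R
E
python3 - <<'E'
from h import *
for n in('top','side'):
    im,d=snap(n); cv2.imwrite('pics/%s0.png'%n,im[:,:,::-1])
    c=calibration(n);R=cv2.Rodrigues(np.array(c['rvec'],float))[0];print(n,c['fx'],-R.T@np.array(c['tvec']),R[2])
s=observe();print(s['time'],s['eef_pos'],s['eef_rot'],s['force'],s['finger_gap'])
E
```

```text
top 497.22664473501624 [ 467.10998786   -8.15662796 1260.55818956] [ 0.07328293  0.01444584 -0.99720656]
side 373.1255711490435 [471.20710799 845.17022128 570.99007313] [ 0.10575123 -0.86203231 -0.49569847]
0.1 [ 177.92479676 -546.32756201  230.58903106] [-7.72630175e-04  9.87634362e-01  1.56772953e-01 -1.08589487e-04] [-0.18435891  0.03570848 -0.39747774] 1.0029393834079279
```

View pics/top0.png

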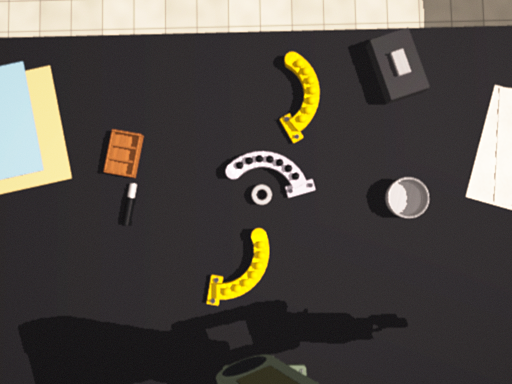

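View pics/side0.png

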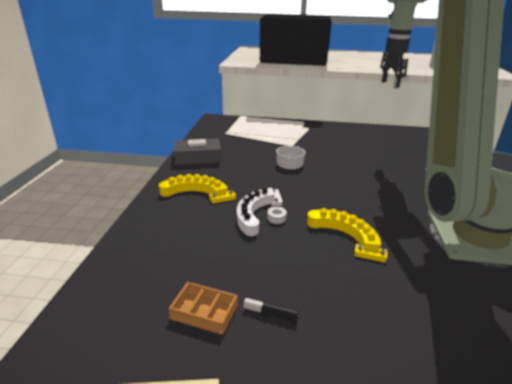

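The aluminium rest with black pins is at about (265,170) in the top view. Its square foot is at (302,187), its rounded end at (233,172) and the ring gauge at (261,194). The yellow ones are decoys. Next I fit the pose from the pins.

```bash
cat > fit.py <<'E'
from h import *
from scipy.optimize import minimize
A=-0.78+0.26*np.arange(7)
def to_w(p,L): # L Nx3 rest frame
    c,s=np.cos(p[2]),np.sin(p[2]); return np.c_[p[0]+c*L[:,0]-s*L[:,1],p[1]+s*L[:,0]+c*L[:,1],L[:,2]]
def arc(r,a,z): return np.c_[-88+r*np.cos(a),r*np.sin(a),np.full(len(a),z)]
def tops(p,z=44): return to_w(p,arc(100,A,z))
S=4
def render(name,p,win):
    c=calibration(name);K=np.array([[c['fx'],0,c['cx']],[0,c['fy'],c['cy']],[0,0,1]])
    u0,v0,u1,v1=win;im=np.zeros(((v1-v0)*S,(u1-u0)*S),np.uint8)
    def pr(L):
        q=cv2.projectPoints(to_w(p,L),np.array(c['rvec'],float),np.array(c['tvec'],float),K,None)[0].reshape(-1,2)
        return ((q-[u0,v0]+.5)*S*16).astype(np.int32)
    a=np.linspace(-.9,.9,40); e=np.linspace(0,np.pi,15)
    end=np.c_[-88+100*np.cos(.9)+18*np.cos(.9+e),100*np.sin(.9)+18*np.sin(.9+e)]
    for z in range(0,31,6):
        L=np.r_[arc(118,a,z),np.c_[end,np.full(15,z)],arc(82,a[::-1],z)]
        cv2.fillPoly(im,[pr(L)],255,shift=4)
    t=np.linspace(0,2*np.pi,24)
    for k in arc(100,A,0):
        for z,r in [(30,10),(33,10),(36,10),(39,10),(41,8.5),(43,5)]:
            cv2.fillPoly(im,[pr(np.c_[k[0]+r*np.cos(t),k[1]+r*np.sin(t),0*t+z])],0,shift=4)
    return cv2.GaussianBlur(cv2.resize(im,(u1-u0,v1-v0),interpolation=cv2.INTER_AREA),(0,0),.6)/255.
def img(name,win):
    im=np.load('pics/%s.npz'%name)['im'];g=im.astype(float)
    u0,v0,u1,v1=win;return g[v0:v1,u0:u1].min(-1)/255
def cost(p,wins):
    s=0
    for n,w in wins.items():
        g=np.clip(img(n,w)/.7,0,1); s-=np.corrcoef(g.ravel(),render(n,p,w).ravel())[0,1]
    return s
def fit(p0,wins):
    best=None
    for dth in (-.25,0,.25):
        x0=np.array([p0[0],p0[1],p0[2]+dth])
        r=minimize(cost,x0,args=(wins,),method='Nelder-Mead',options=dict(initial_simplex=x0+np.array([[0,0,0],[12,0,0],[0,12,0],[0,0,.2]]),xatol=.05,fatol=1e-5,maxiter=250))
        if best is None or r.fun<best.fun: best=r
    return best
E
python3 - <<'E'
from fit import *
a=world('top',233,172,30)[:2];b=world('top',296,184,30)[:2];ring=world('top',261,194,20)[:2]
print(a,b,ring)
ydir=(a-b)/np.linalg.norm(a-b); th=np.arctan2(-ydir[0],ydir[1])
c=world('top',268,157,30)[:2]; p0=[*(c-12*np.array([np.cos(th),np.sin(th)])),th]
wt={'top':(215,140,305,185)};ws={'side':(225,180,292,243)}
for w in (wt,ws,{**wt,**ws}):
    r=fit(p0,w);print(r.x,r.fun)
p=r.x; np.save('pose.npy',p); print(tops(p).round(1)[:,:2])
out=[]
for n,w in {**wt,**ws}.items():
    g=img(n,w);m=render(n,p,w);q=np.dstack([g,g,m]);q=np.hstack([np.dstack([g]*3),q]);out.append(cv2.resize(np.clip(q*255,0,255).astype(np.uint8),None,fx=4,fy=4,interpolation=cv2.INTER_NEAREST))
W=max(o.shape[1] for o in out)
cv2.imwrite('pics/fit.png',np.vstack([cv2.copyMakeBorder(o,0,0,0,W-o.shape[1],0) for o in out]))
for n in('top','side'):
    z=np.load('pics/%s.npz'%n);P=worldmap(n,z['d']);t=tops(p)
    for i in(0,3,6):
        m=np.hypot(P[...,0]-t[i,0],P[...,1]-t[i,1])<5; m&=(P[...,2]>20)&(P[...,2]<60)
        print(n,i,np.percentile(P[m][:,2],[10,50,90]) if m.any() else None)
E
```

```text
[579.23756613  67.50947423] [546.32732209 -88.22405879] [523.64164638  -1.0103951 ]
[ 5.98938978e+02 -2.02224707e+01 -2.09082382e-01] -0.8752838307485429
[ 5.99181517e+02 -2.49992331e+01 -1.94328979e-01] -0.6423458218457696
[ 5.98742132e+02 -2.03034832e+01 -1.99685541e-01] -1.4958852930532431
[[568.2 -85.9]
 [587.7 -68.8]
 [602.1 -47.2]
 [610.5 -22.7]
 [612.3   3.2]
 [607.4  28.6]
 [596.1  52. ]]
top 0 [42.01422041 43.38646537 45.11311068]
top 3 [40.61085436 43.14421333 46.04273766]
top 6 [39.99029922 41.46432667 44.36039448]
side 0 [42.72510069 43.83570067 44.8685835 ]
side 3 [41.20983956 42.70488925 44.65543917]
side 6 [41.8210849  43.52475844 45.10832282]
```

View pics/fit.png

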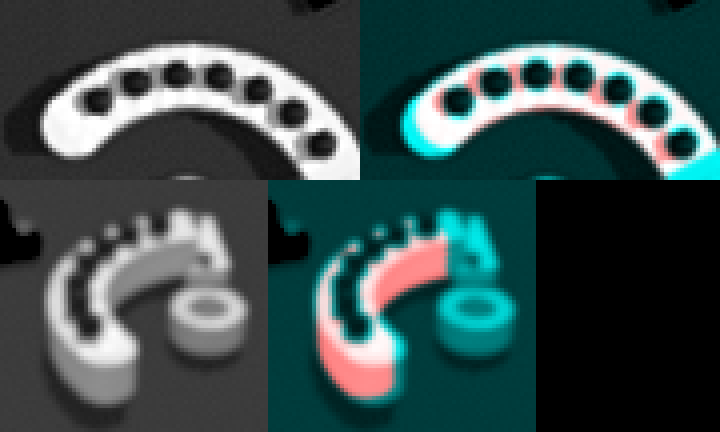

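The fit agrees with both cameras. The pins match, and the model's rounded end is only a little short. I shut the fingers, square the tool to the world axes and start across.

{"api": "play_rows", "payload": {
  "deltas": [0,0,0,0,0,0.1574,0,0,0,0,0,0,0.1574,0,3,-3.5,0,0,0,0,0,3,-3.5,0,0,0,0,0,3,-3.5,0,0,0,0,0,3,-3.5,0,0,0,0,0,3,-3.5,0,0,0,0,0,3,-3.5,0,0,0,0,0,3,-3.5,0,0,0,0,0,3,-3.5,0,0,0,0,0],
  "newtons": 60
}}

```text
time: 1.35
eef_pos: [418.7, -265.4, 231.0]
eef_rot: [-0.0, 1.0, -0.0, -0.0]
force: [0.7, -0.4, 0.4]
finger_gap: 0.0
gripper_force: 0.0
```

```bash
sed -i 's/-.9,.9,40/-.9,EA,40/; s/np.cos(.9)+18\*np.cos(.9+e)/np.cos(EA)+18*np.cos(EA+e)/; s/np.sin(.9)+18\*np.sin(.9+e)/np.sin(EA)+18*np.sin(EA+e)/; s/^S=4/S=4\nEA=.9/' fit.py
python3 - <<'E'
import fit; from fit import *
p0=np.load('pose.npy')
wt={'top':(215,140,297,185)};ws={'side':(225,200,270,243)}
for e in(.95,1.0,1.05):
    fit.EA=e
    for w in (wt,ws,{**wt,**ws}):
        r=fit.fit(p0,w);print(e,r.x.round(3),round(r.fun,4))
        if w is wt: print(tops(r.x).round(1)[[0,3,6],:2].tolist())
s=observe();print(s['time'],s['eef_pos'],s['eef_rot'],s['force'],s['finger_gap'])
E
```

```text
Traceback (most recent call last):
AttributeError: 'function' object has no attribute 'fit'
```

Run:
```python
import fit as F; from fit import tops,observe,np
p0=np.load('pose.npy')
wt={'top':(215,140,297,185)};ws={'side':(225,200,270,243)}
best=None
for e in(.95,1.0,1.05):
    F.EA=e
    for k,w in enumerate((wt,ws,{**wt,**ws})):
        r=F.fit(p0,w);print(e,r.x.round(3),round(r.fun,4),tops(r.x).round(1)[[0,3,6],:2].tolist())
        if k==2 and (best is None or r.fun<best.fun): best=r
np.save('pose.npy',best.x)
t=tops(best.x)[:,:2];print(t.round(1).tolist(),np.diff(t,axis=0).round(1).tolist())
s=observe();print(s['time'],s['eef_pos'],s['eef_rot'],s['force'],s['finger_gap'])
```

```text
0.95 [ 5.99076e+02 -1.97550e+01 -2.06000e-01] -0.9241 [[568.1, -85.1], [610.8, -22.2], [596.9, 52.5]]
0.95 [ 6.00341e+02 -2.40690e+01 -1.69000e-01] -0.8749 [[571.8, -90.5], [612.2, -26.1], [595.5, 48.1]]
0.95 [ 5.98908e+02 -2.00380e+01 -1.91000e-01] -1.7691 [[568.9, -85.9], [610.7, -22.3], [595.7, 52.2]]
1.0 [ 5.98957e+02 -2.01770e+01 -2.08000e-01] -0.9421 [[567.9, -85.5], [610.7, -22.7], [597.0, 52.1]]
1.0 [ 6.00161e+02 -2.72770e+01 -1.95000e-01] -0.8851 [[569.9, -93.0], [611.9, -29.6], [597.2, 45.0]]
1.0 [ 5.99086e+02 -2.05050e+01 -2.01000e-01] -1.7901 [[568.5, -86.0], [610.8, -22.9], [596.5, 51.8]]
1.05 [ 5.98974e+02 -2.08610e+01 -2.21000e-01] -0.9334 [[567.0, -85.8], [610.7, -23.5], [597.9, 51.5]]Traceback (most recent call last):
  File "<stdin>", line 8, in <module>
  File "fit.py", line 38, in fit
    r=minimize(cost,x0,args=(wins,),method='Nelder-Mead',options=dict(initial_simplex=x0+np.array([[0,0,0],[12,0,0],[0,12,0],[0,0,.2]]),xatol=.05,fatol=1e-5,maxiter=250))
    res = _minimize_neldermead(fun, x0, args, callback, bounds=bounds,
                               **options)
    fsim[j] = func(sim[j])
              ~~~~^^^^^^^^
    fx = function(np.copy(x), *(wrapper_args + args))
  File "fit.py", line 32, in cost
    g=np.clip(img(n,w)/.7,0,1); s-=np.corrcoef(g.ravel(),render(n,p,w).ravel())[0,1]
                                                         ~~~~~~^^^^^^^
  File "fit.py", line 11, in render
    c=calibration(name);K=np.array([[c['fx'],0,c['cx']],[0,c['fy'],c['cy']],[0,0,1]])
ValueError: time passes only in moves, steps and waits
```

{"api": "play_rows", "payload": {
  "deltas": [3,-3.62,2.5,0,0,0,0,3,-3.62,2.5,0,0,0,0,3,-3.62,2.5,0,0,0,0,3,-3.62,2.5,0,0,0,0,3,-3.62,2.5,0,0,0,0,0,0,2,0,0,0,0,0,0,1.5,0,0,0,0,0,0,0,0,0,0,0,0,0,0,0,0,0,0]
}}

```text
time: 2.48
eef_pos: [568.3, -86.4, 72.0]
eef_rot: [0.0, 1.0, -0.0, 0.001]
force: [0.3, -0.8, 0.4]
finger_gap: -0.002
gripper_force: 0.0
```

Run:
```python
from h import *
np.set_printoptions(suppress=True,precision=2)
o=[]
for n,w in(('side',(215,150,315,250)),('top',(225,120,325,220))):
    im,d=snap(n);u0,v0,u1,v1=w;o.append(cv2.resize(im[v0:v1,u0:u1,::-1],(400,400),interpolation=cv2.INTER_CUBIC))
    s=observe();print(s['time'],s['eef_pos'],s['force'],s['finger_gap'])
cv2.imwrite('pics/c1.png',np.hstack(o))
z=np.load('pics/side.npz')
c=calibration('side');K=np.array([[c['fx'],0,c['cx']],[0,c['fy'],c['cy']],[0,0,1]])
print(cv2.projectPoints(np.array([s['eef_pos'],[568.1,-85.8,44]]),np.array(c['rvec'],float),np.array(c['tvec'],float),K,None)[0].reshape(-1,2))
P=worldmap('side',z['d']);m=(np.abs(P[...,0]-568)<40)&(np.abs(P[...,1]+86)<40)&(P[...,2]>55)&(P[...,2]<110)
q=P[m];
for lo in range(55,110,8):
    k=q[(q[:,2]>=lo)&(q[:,2]<lo+8)]
    if len(k):print(lo,len(k),k.min(0)[:2],k.max(0)[:2])
```

```text
2.525 [568.45 -86.38  72.29] [-0.12  0.33  0.31] 0.002044332875639655
2.575 [568.49 -86.34  72.37] [-0.22 -0.59 -0.45] 0.0015517163802362837
[[264.07 179.35]
 [263.94 188.15]]
71 12 [559.5  -82.44] [579.46 -75.6 ]
79 18 [559.44 -81.85] [579.52 -71.23]
87 21 [559.75 -82.42] [579.75 -69.81]
95 21 [558.33 -88.79] [580.01 -69.21]
103 18 [558.57 -89.35] [580.05 -69.98]
```

View pics/c1.png

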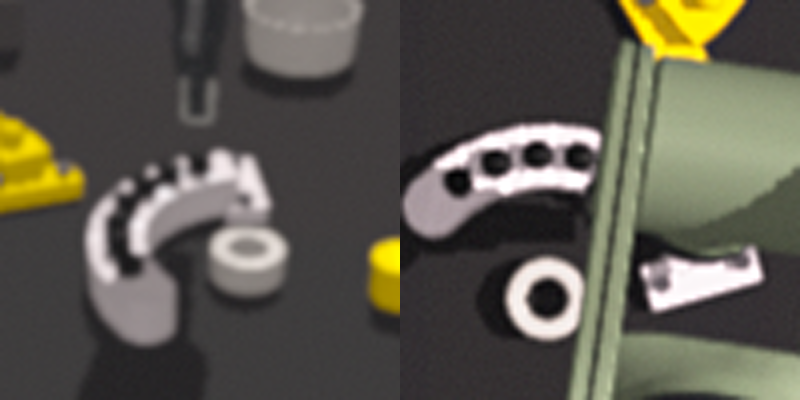

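The side view shows the shut fingertips at (264,179), directly above pin 1 at about (265,188). I lower in stages.

{"api": "play_rows", "payload": {
  "deltas": [0,0,1,0,0,0,0,0,0,1,0,0,0,0,0,0,0.5,0,0,0,0,0,0,0,0,0,0,0,0,0,0,0,0,0,0]
}}

```text
time: 3.2
eef_pos: [568.2, -85.8, 46.4]
eef_rot: [0.0, 1.0, 0.0, 0.0]
force: [-0.4, 0.5, 0.3]
finger_gap: 0.001
gripper_force: 0.0
```

{"api": "play_rows", "payload": {
  "deltas": [0,0,0.15,0,0,0,0,0,0,0.15,0,0,0,0,0,0,0.15,0,0,0,0,0,0,0,0,0,0,0,0,0,0,0,0,0,0]
}}

```text
time: 3.82
eef_pos: [568.2, -85.8, 41.9]
eef_rot: [0.0, 1.0, -0.0, 0.0]
force: [0.1, 0.4, 1.5]
finger_gap: -0.0
gripper_force: 0.7
```

Run:
```python
from h import *
np.set_printoptions(suppress=True,precision=2)
for i in range(4):
    im,d=snap('side')
    s=observe();print(s['time'],s['eef_pos'],s['force'],s['moment'])
```

```text
3.875 [568.2  -85.8   41.94] [0.06 0.64 1.24] [ 0.02 -0.08 -0.  ]
3.925 [568.21 -85.79  41.94] [0.48 0.26 1.28] [ 0.02 -0.01 -0.03]
3.975 [568.19 -85.79  41.93] [-0.37 -0.    1.63] [-0.   -0.09  0.01]
4.025 [568.18 -85.79  41.92] [ 0.43 -1.15  1.62] [-0.04 -0.04 -0.01]
```

Force of about 1.5 N at z = 41.9 mm agrees with a 2 mm dip. I go to about 3.3 mm and start the stroke.

{"api": "play_rows", "payload": {
  "deltas": [0,0,0.12,0,0,0,0,0,0,0,0,0,0,0]
}}

```text
time: 4.28
eef_pos: [568.2, -85.8, 40.6]
eef_rot: [0.0, 1.0, 0.0, 0.0]
force: [0.8, -0.6, 2.2]
finger_gap: 0.0
gripper_force: 0.9
```

{"api": "play_rows", "payload": {
  "deltas": [0.196,-0.17,0,0,0,0,0,0.196,-0.17,0,0,0,0,0,0.196,-0.17,0,0,0,0,0,0.196,-0.17,0,0,0,0,0,0.196,-0.17,0,0,0,0,0,0.196,-0.17,0,0,0,0,0,0.196,-0.17,0,0,0,0,0,0.196,-0.17,0,0,0,0,0,0.196,-0.17,0,0,0,0,0,0.196,-0.17,0,0,0,0,0]
}}

```text
time: 5.52
eef_pos: [587.8, -68.6, 40.5]
eef_rot: [0.0, 1.0, -0.0, -0.0]
force: [-1.1, -0.5, 2.5]
finger_gap: 0.002
gripper_force: 1.0
```

{"api": "play_rows", "payload": {
  "deltas": [0.145,-0.215,0,0,0,0,0,0.145,-0.215,0,0,0,0,0,0.145,-0.215,0,0,0,0,0,0.145,-0.215,0,0,0,0,0,0.145,-0.215,0,0,0,0,0,0.145,-0.215,0,0,0,0,0,0.145,-0.215,0,0,0,0,0,0.145,-0.215,0,0,0,0,0,0.145,-0.215,0,0,0,0,0,0.145,-0.215,0,0,0,0,0]
}}

```text
time: 6.78
eef_pos: [602.2, -47.1, 40.5]
eef_rot: [-0.0, 1.0, -0.0, -0.0]
force: [0.3, -0.9, 1.4]
finger_gap: 0.003
gripper_force: 1.0
```

Run:
```python
from h import *
np.set_printoptions(suppress=True,precision=2)
a=np.load('pics/side.npz')['im'][180:245,220:290].astype(int)
im,d=snap('side');s=observe();print(s['time'],s['eef_pos'],s['force'],s['moment'])
b=im[180:245,220:290].astype(int)
g=lambda q:np.ascontiguousarray(q[35:,:50].mean(-1),np.float32)
print('bar shift px',cv2.phaseCorrelate(g(a),g(b)))
cv2.imwrite('pics/c2.png',cv2.resize(np.hstack([a,b]).astype(np.uint8)[:,:,::-1],None,fx=5,fy=5,interpolation=cv2.INTER_CUBIC))
```

```text
6.825 [602.4  -46.84  40.58] [-0.19  0.14  1.61] [-0.09  0.15  0.01]
bar shift px ((-0.10571256596032796, -0.40842118305543806), 0.730251987139384)
```

View pics/c2.png

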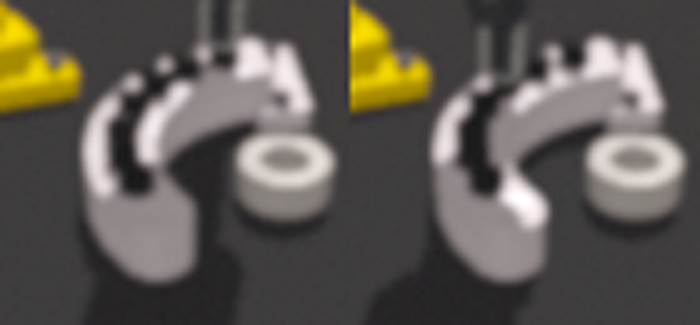

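The tip is on pin 3, at crop pixel (500,85). Pins 1 and 2 have sprung up behind it and the bar has not moved. I continue along the row.

{"api": "play_rows", "payload": {
  "deltas": [0.086,-0.244,0,0,0,0,0,0.086,-0.244,0,0,0,0,0,0.086,-0.244,0,0,0,0,0,0.086,-0.244,0,0,0,0,0,0.086,-0.244,0,0,0,0,0,0.086,-0.244,0,0,0,0,0,0.086,-0.244,0,0,0,0,0,0.086,-0.244,0,0,0,0,0,0.086,-0.244,0,0,0,0,0,0.086,-0.244,0,0,0,0,0]
}}

```text
time: 8.07
eef_pos: [610.8, -22.6, 40.6]
eef_rot: [0.0, 1.0, 0.0, -0.0]
force: [0.1, -0.8, 1.6]
finger_gap: 0.001
gripper_force: 1.0
```

{"api": "play_rows", "payload": {
  "deltas": [0.019,-0.259,0,0,0,0,0,0.019,-0.259,0,0,0,0,0,0.019,-0.259,0,0,0,0,0,0.019,-0.259,0,0,0,0,0,0.019,-0.259,0,0,0,0,0,0.019,-0.259,0,0,0,0,0,0.019,-0.259,0,0,0,0,0,0.019,-0.259,0,0,0,0,0,0.019,-0.259,0,0,0,0,0,0.019,-0.259,0,0,0,0,0]
}}

```text
time: 9.32
eef_pos: [612.7, 3.3, 40.6]
eef_rot: [-0.0, 1.0, 0.0, 0.0]
force: [0.4, -2.0, 1.6]
finger_gap: 0.002
gripper_force: 1.0
```

{"api": "play_rows", "payload": {
  "deltas": [-0.048,-0.255,0,0,0,0,0,-0.048,-0.255,0,0,0,0,0,-0.048,-0.255,0,0,0,0,0,-0.048,-0.255,0,0,0,0,0,-0.048,-0.255,0,0,0,0,0,-0.048,-0.255,0,0,0,0,0,-0.048,-0.255,0,0,0,0,0,-0.048,-0.255,0,0,0,0,0,-0.048,-0.255,0,0,0,0,0,-0.048,-0.255,0,0,0,0,0]
}}

```text
time: 10.58
eef_pos: [607.8, 28.8, 40.6]
eef_rot: [0.0, 1.0, 0.0, 0.0]
force: [0.0, -0.6, 2.5]
finger_gap: -0.003
gripper_force: 1.0
```

{"api": "play_rows", "payload": {
  "deltas": [-0.111,-0.234,0,0,0,0,0,-0.111,-0.234,0,0,0,0,0,-0.111,-0.234,0,0,0,0,0,-0.111,-0.234,0,0,0,0,0,-0.111,-0.234,0,0,0,0,0,-0.111,-0.234,0,0,0,0,0,-0.111,-0.234,0,0,0,0,0,-0.111,-0.234,0,0,0,0,0,-0.111,-0.234,0,0,0,0,0,-0.111,-0.234,0,0,0,0,0]
}}

```text
time: 11.82
eef_pos: [596.6, 52.1, 40.6]
eef_rot: [0.0, 1.0, -0.0, -0.0]
force: [1.3, -0.8, 1.6]
finger_gap: -0.002
gripper_force: 1.0
```

Run:
```python
from h import *
np.set_printoptions(suppress=True,precision=2)
im,d=snap('side');s=observe();print(s['time'],s['eef_pos'],s['force'],s['moment'])
cv2.imwrite('pics/c3.png',cv2.resize(im[150:250,215:315,::-1],(500,500),interpolation=cv2.INTER_CUBIC))
```

```text
11.875 [596.49  52.41  40.57] [ 0.92 -1.42  1.18] [-0.15 -0.06  0.04]
```

View pics/c3.png

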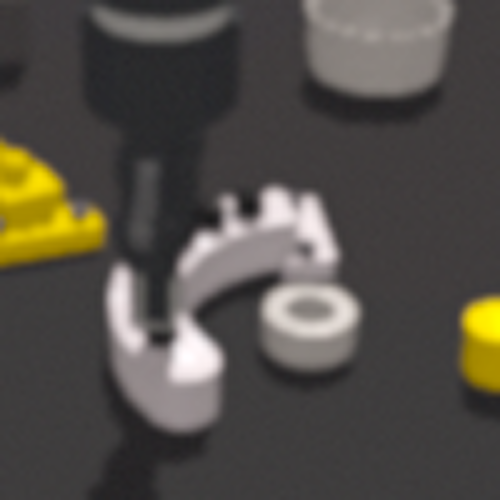

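The tip is on pin 7, at crop pixel (158,330), with the pin visible beneath it. I go a few mm more along the row for margin, then lift straight up and clear.

{"api": "play_rows", "payload": {
  "deltas": [-0.13,-0.15,0,0,0,0,0,-0.13,-0.15,0,0,0,0,0,0,0,0,0,0,0,0,0,0,-0.3,0,0,0,0,0,0,-1,0,0,0,0,0,0,-3,0,0,0,0,0,0,-4,0,0,0,0,0,0,-4,0,0,0,0,0,0,-4,0,0,0,0]
}}

```text
time: 13.0
eef_pos: [593.6, 55.0, 205.3]
eef_rot: [-0.0, 1.0, -0.0, -0.0]
force: [0.6, 0.3, -0.4]
finger_gap: -0.001
gripper_force: 0.0
```

{"api": "play_rows", "payload": {
  "deltas": [-4,3,0,0,0,0,0,-4,3,0,0,0,0,0,-4,3,0,0,0,0,0,-4,3,0,0,0,0,0,-4,3,0,0,0,0,0,0,0,0,0,0,0,0,0,0,0,0,0,0,0]
}}

```text
time: 13.88
eef_pos: [394.6, -95.0, 204.2]
eef_rot: [-0.0, 1.0, -0.0, 0.001]
force: [-0.3, -0.2, -0.1]
finger_gap: 0.003
gripper_force: 0.0
```

Run:
```python
from h import *
np.set_printoptions(suppress=True,precision=2)
o=[]
for n,w in(('side',(215,150,315,250)),('top',(215,120,315,220))):
    im,d=snap(n);u0,v0,u1,v1=w;o.append(cv2.resize(im[v0:v1,u0:u1,::-1],(400,400),interpolation=cv2.INTER_CUBIC))
s=observe();print(s['time'],s['eef_pos'],s['force'])
cv2.imwrite('pics/c4.png',np.hstack(o))
```

```text
13.975 [395.04 -94.68 203.84] [-0.67 -0.12  0.04]
```

View pics/c4.png

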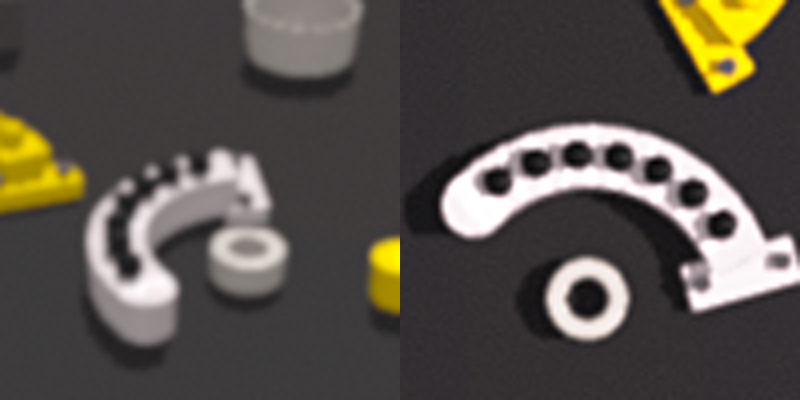

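The rest and ring gauge sit where they were, all seven pins are up and the hand is clear.

```bash
python3 -c "
from cell import *
print(close_job())"
```

```text
the job is handed in; nothing more can be done
None
```

I handed the job in after one low stroke over pins 1 to 7 at a dip of about 3.4 mm (1 to 3 N on the tool). In the last pictures all seven pins are up, the rest and ring gauge are where they were, and the hand is clear; no verdict was returned.

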